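# Shut the marked vacuum valve under the sliding cover

## Task

Push the sliding cover of the vacuum valve box fully aside to the right, off the valves, then push the valve handle that ends in a round disc clockwise through its quarter turn to its stop, so that it lies across its pipe and the valve is shut. Only push with the fingers: pick nothing up, leave the other, plain-ended handle as it is, and do not disturb the other things on the bench.

Things in the scene. Friction and masses are not known exactly. Their poses are not given: they have to be found in the camera images.
- valve_box: Fixed grey metal vacuum valve box, 160 (its x) by 510 (its y) by 62 mm high. Origin: centre of its underside, on the bench; x points away from the robot, y to the robot's left, turned by its yaw. +y half: open-topped well, free inside over x -74..74, y 3..249 mm, floor 6 mm high. -y half: closed deck 54 mm high. Side walls along y are 6 mm thick, 62 mm high.
- cover (a joint): Flat aluminium cover, 144 (x) by 250 (y) by 4 mm, top face 60 mm above the bench, held on a rail: it only slides along the box's y. Value in m: 0 = closed over the well, grows as it slides to the box's -y (robot's right) onto the deck; end stop 0.24 = well uncovered. Starts at 0 to 0.04. Friction about 2 N; stays where it is left.
- cover_rib (a point): Middle of the push rib that stands on the cover: a straight upright bar, 100 mm along the box's x, 10 mm thick along y, from 60 to 80 mm above the bench (this point at 70 mm, on the box's centre line x = 0). It lies 40 mm to the +y side of the cover's middle and moves with the cover.
- handle_disc (a joint): Handle to be shut: level steel quarter-turn lever in the well, under the cover, ending in a round disc (28 mm across, 36 to 50 mm above the bench); its bar is 14 mm wide. Value in rad: 0 = open, along its pipe, pointing to the box's -x; grows clockwise from above; 1.571 = shut, at its stop, pointing to the box's +y. Starts at 0 to 0.25. Friction 0.12 N m; stays where left.
- disc_tip (a point): Centre of the round disc at the end of the handle to be shut, 55 mm from its pivot, 43 mm above the bench; moves with it.
- disc_pivot (a point): Point on the upright pivot axis of the disc-ended handle, 43 mm above the bench; fixed in the box at x 35 mm and at y 67 or 167 mm (this varies). The pipe below it runs along the box's x, its top 20 mm above the bench (brass body near the pivot, top 25 mm).
- handle_plain (a joint): The other handle in the well, to be left alone: like the first but its end is a plain square-cut bar 14 mm wide, no disc, reaching 69 mm from its pivot. Same joint meaning; starts at 0 to 0.25.
- plain_tip (a point): Point 55 mm from the pivot on the plain handle, 43 mm above the bench; moves with it.
- plain_pivot (a point): Point on the pivot axis of the plain handle, 43 mm above the bench; the pivots are 100 mm apart along the box's y.
- tube_rack: Loose bystander: black tube rack with orange-capped tubes, 220 x 100 mm, 92 mm high, on the robot's right; origin under its centre.
- pipettor: Loose bystander: white hand pipettor lying down, about 260 mm long, 24 mm high, on the blue mat at the left; origin under its body's middle.
- reagent_bottle: Loose bystander: brown bottle, 68 mm across, 160 mm high, standing close to the far side of the valve box, by the deck; origin under its centre.
- specimen_jar: Loose bystander: capped jar 48 mm across, 58 mm high, standing close to the robot's side of the valve box, by the well; origin under its centre.
- beaker: Loose bystander: glass beaker 56 mm across, 65 mm high, standing close to the robot's side of the valve box, by the deck; origin under its centre.

How it is judged:
By the outcome, as a careful person would: the job done as asked, in the order asked, and still so for the second after the job is handed in, with the robot touching nothing.
It also fails if it takes over 51 s, if anything falls off the work surface, if the arm or the gripper's body presses on something with over 40 N, if the wrist force passes 120 N, or if a joint passes its speed limit or range.

## Robot

A 7-joint arm with a two-finger parallel gripper is mounted at the origin on the work surface. World frame = base frame: x ahead of the robot, y to its left, z up, the work surface at z = 0. Lengths are in m, angles in rad, forces in N, time in s.
With the tool pointing down it reaches from about 0.4 to 0.85 m from the base axis. Payload 4.5 kg.
Tool frame: the origin (TCP) lies midway between the tips of the shut fingers; the grasp point (between the pads) lies 19 mm behind it; y points along the fingers, z is the direction in which the jaws open and shut, and the axes are right-handed (so a half turn about y gives the same grasp; the last joint's range is limited). The gripper opens to 88 mm and grips with 3 to 60 N. Pads are 18 mm wide; open, the fingers measure 123 mm over their backs; the gripper's body (75 mm by 187 mm) begins 45 mm behind the grasp point.
Start: joints at [1.339, 0.689, -0.195, 1.565, 0.157, 0.902, -0.215], TCP at [0.164, -0.603, 0.239] pointing down, gripper open.
Joint ranges: [-3.01, 3.01], [-0.46, 2.08], [-1.47, 1.51], [0.13, 2.56], [-1, 4.14], [0.04, 2.09], [-2.66, 2.66]. Speed limits (rad/s): [2.57, 2.57, 3.14, 3.14, 3.14, 3.14, 3.14].

## Interface

Orientations are given as a unit quaternion [x, y, z, w].
In Python, from plant import r, snapshot, get_calibration, job, boxes_of gives the robot as it stands. The module is installed in compiled form; this text tells all that it offers.
- The arm moves only by the shell command python3 -m handwheel 'ROWS' [OPENING] [FORCE]. ROWS is JSON, a list that holds one entry, the list of rows, each a list of 6 numbers: the shift along the tool's x, y, z as a fraction of full scale, then the turn, a rotation vector about the tool's x, y, z as a fraction of full scale. In form: [[[x, y, z, wx, wy, wz], ...]]. A call has 1 to 12 rows; each row is the pose to reach, as a shift and turn from the pose commanded when the call began, along the tool's axes at that moment, turning the shorter way round; what a row does not reach only later rows make up. Full scale, the value 1, is 100 cm for a shift and 180 degrees for a turn. A row lasts 1/12 s, in which the tool goes at most 41.7 mm and 7.16 degrees, less where a joint would pass 70% of its speed; a pose out of reach is approached as far as the arm can. A call with a number of a shift or a turn outside -1 to 1 is refused whole. A call with a gripper value outside its range is refused whole. OPENING is the opening, from -1 (shut) to 1 (fully open), set as the call begins (- or left out, the last holds). The fingers move at their own pace and stop on an object; FORCE is the grip in N (left out, the last holds). Time passes only in rows, so rows that repeat a pose let the fingers close. It gives the time, the measured TCP pose, the force and the opening at its end, in the units of the state.
- r.get_state(): the state, without advancing time (a new reading comes with each control period).
- snapshot(name): name is "side" or "top"; returns the picture (400x640x3 uint8, red, green, blue); there is no depth.
- get_calibration(name): a dict with "fx", "fy", "cx", "cy" (pixels), "k1" (the pictures are not rectified: a ray, as slopes to the right and down, at radius r is drawn at 1 + k1 r^2 times it, then the intrinsics apply), "T" (4x4, takes a point from camera to world coordinates). Camera axes: x right, y down, z forward; pixel columns grow to the right and rows downward; lengths in m; the calibration is good to about 2 mm. A picture is of the moment at which its call begins. get_calibration takes no time and is no camera call.
- job.finish_job(): hands the job in, once; it reports no verdict.
Trained networks look in the newest picture that a camera, given by its name, has taken for a name from the list of things; names that differ only in an ending like _2 or _b are one class to them, and where a whole thing is asked for, a point or a joint stands for the part that bears it (a point fixed in the world has none). Each returns a list of dicts, best first, with "confidence" (0 to 1); they miss things now and then, are a little off and sometimes report something else, mostly with a low value. They report only what shows in the picture. A call takes as long as a camera call.
- boxes_of(thing, camera): "bbox" ([left, top, right, bottom] in pixels, round what is visible of it).
The state is a dict: "clock": time; "q": joint angles; "qd": joint speeds; "joint_torque": joint torques, N m; "tool_pos": TCP position; "eef_rot": TCP orientation; "contact_force": force on the tool from outside, world axes, zero at the start; "moment": the same for the moment, N m; "opening": opening from 0.0 (shut) to 1.0 (fully open).
Only numpy, scipy, OpenCV 4.12 (cv2) and the standard library are available. Lean on these libraries where they do the work, as an engineer would, in place of code of your own. Each camera call takes 0.05 s, during which the arm holds its last target. There are 200 camera calls.

## Working session

There is one attempt and no reset: what is moved stays moved. The work goes in short steps, Python scripts to look and compute and a shell command to move; the robot and the scene stay as the last step left them, time stands still between calls to the robot, and variables do not carry over. Pictures are saved under pics/ and viewed, about 8 in all and at most 12, crops included, and the job is handed in when it is done.

```bash
mkdir -p pics; cat > h.py <<'E'
import numpy as np, cv2
from plant import r, snapshot, get_calibration, job, boxes_of
from scipy.spatial.transform import Rotation as R
def pix2w(name,u,v,z):
    c=get_calibration(name);K=np.array([[c['fx'],0,c['cx']],[0,c['fy'],c['cy']],[0,0,1.]])
    p=cv2.undistortPoints(np.array([[[u,v]]],float),K,np.array([c['k1'],0,0,0,0.]))[0,0]
    T=np.array(c['T']);d=T[:3,:3]@[p[0],p[1],1];o=T[:3,3]
    return o+d*(z-o[2])/d[2]
def w2pix(name,P):
    c=get_calibration(name);T=np.linalg.inv(np.array(c['T']));p=T[:3,:3]@np.array(P)+T[:3,3]
    x,y=p[:2]/p[2];s=1+c['k1']*(x*x+y*y);return np.array([c['fx']*x*s+c['cx'],c['fy']*y*s+c['cy']])
def save(name,f):
    im=snapshot(name);cv2.imwrite('pics/'+f,im[:,:,::-1]);return im
E
python3 - <<'E'
from h import *
np.set_printoptions(precision=4,suppress=True)
for n in('top','side'):
    save(n,n+'0.png'); print(n,np.array(get_calibration(n)['T'])[:3,3])
    for t in('valve_box','cover','cover_rib','tube_rack','pipettor','reagent_bottle','specimen_jar','beaker'):
        for b in boxes_of(t,n)[:2]: print(t,np.round(b['bbox'],1),round(b['confidence'],2))
s=r.get_state();print(s); print(R.from_quat(s['eef_rot']).as_matrix())
E
```

```text
top [0.4231 0.0017 1.1375]
valve_box [210.3 164.6 394.7 233.1] 0.59
cover [220.4 173.2 309.5 229.3] 0.87
cover_rib [214.9 170.5 311.8 229.9] 0.62
tube_rack [473.  169.4 522.  246.4] 0.71
pipettor [141.8 155.9 172.2 245.1] 0.85
reagent_bottle [354.6 125.7 376.5 161.5] 0.94
specimen_jar [260.8 239.3 283.8 252.6] 0.49
specimen_jar [473.9 166.1 523.3 245.5] 0.26
beaker [355.3 237.1 375.8 258. ] 0.64
side [ 0.4985 -0.9666  0.9347]
valve_box [270.4 134.4 351.1 272.8] 0.87
cover [278.2 140.4 334.1 195.6] 0.77
cover_rib [277.1 139.7 334.  198.7] 0.82
tube_rack [255.2 347.4 372.8 400. ] 0.56
pipettor [262.1 113.2 338.2 125.6] 0.71
reagent_bottle [359.5 199.9 387.7 255.2] 0.94
specimen_jar [251.8 169.8 268.2 191.1] 0.77
specimen_jar [245.2 229.5 265.8 261. ] 0.19
beaker [244.5 227.9 264.8 261.3] 0.81
{'clock': 0.9, 'q': array([ 1.3388,  0.6891, -0.1946,  1.5653,  0.1573,  0.9025, -0.2151]), 'qd': array([ 0.002 , -0.0005,  0.0002,  0.0006, -0.0013,  0.001 , -0.0008]), 'joint_torque': array([  0.0003, -52.7481,  -1.2666, -15.3746,  -0.0518,  -0.0008,
        -0.    ]), 'tool_pos': array([ 0.1642, -0.6031,  0.2388]), 'eef_rot': array([ 0.0937, -0.7008,  0.7009, -0.0937]), 'contact_force': array([ 0.2098, -0.726 , -0.4081]), 'moment': array([-0.0403, -0.0098, -0.0017]), 'opening': 0.9964113027481604}
[[-0.9649  0.      0.2627]
 [-0.2627 -0.0001 -0.9649]
 [-0.     -1.      0.0001]]
```

View pics/top0.png

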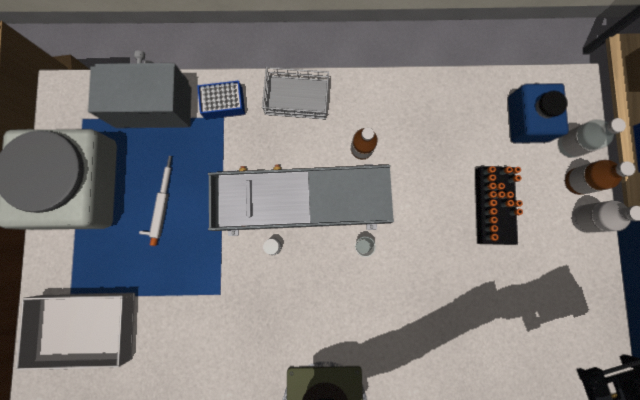

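View pics/side0.png

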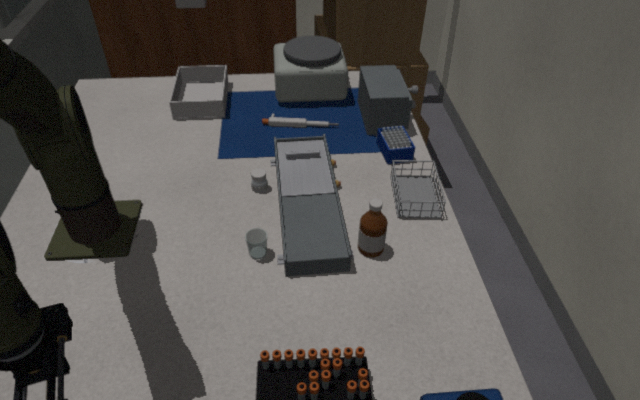

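The top view shows the box from about (208,172) to (393,225), with the cover at its left end and the rib near (249,198). The jar is at (272,246), the beaker at (365,244) and the bottle at (364,142). Next I'll zoom in to measure.

```bash
python3 - <<'E'
from h import *
im=cv2.imread('pics/top0.png');c=im[155:265,200:400];cv2.imwrite('pics/c1.png',cv2.resize(c,None,fx=4,fy=4,interpolation=cv2.INTER_CUBIC))
im=cv2.imread('pics/side0.png');c=im[125:285,240:400];cv2.imwrite('pics/c2.png',cv2.resize(c,None,fx=3.7,fy=3.7,interpolation=cv2.INTER_CUBIC))
E
```

```text
(no output)
```

View pics/c1.png

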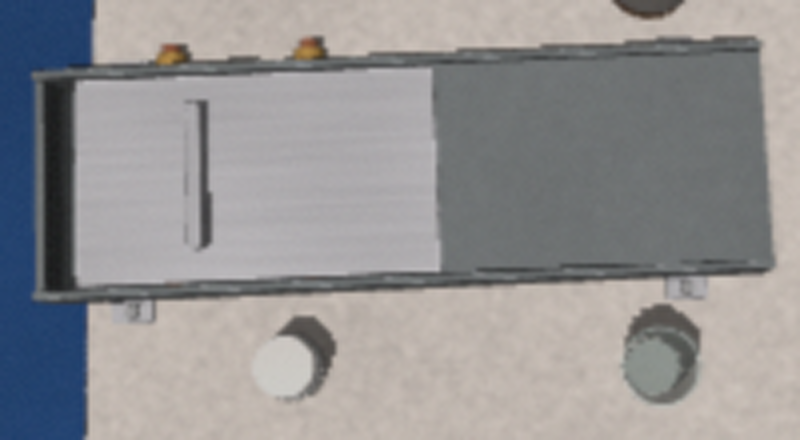

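View pics/c2.png

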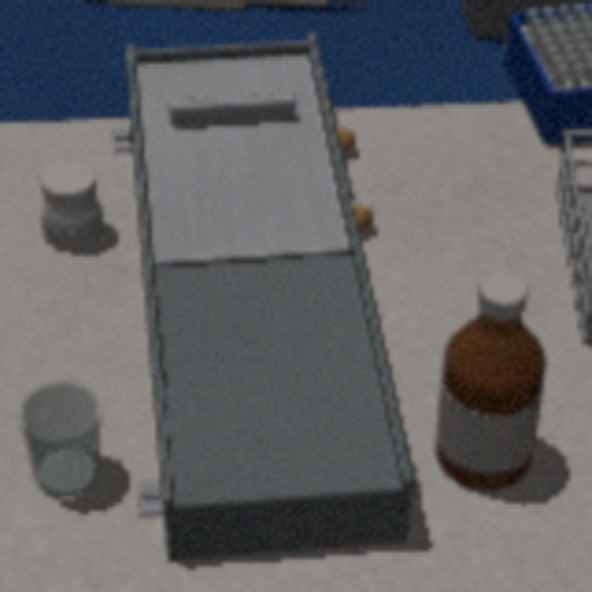

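The top crop shows the box's rim corners at (33,72), (33,298), (760,38) and (773,270), and the rib from (196,100) to (200,248). The cover is slightly open, about 20 px of dark gap. The side crop shows the rim corners at (128,47), (314,38), (414,487) and (168,503).

```bash
cat >> h.py <<'E'
def top(u,v):return np.array([u/4+200,v/4+155])
def side(u,v):return np.array([u/3.7+240,v/3.7+125])
E
python3 - <<'E'
from h import *
from scipy.optimize import least_squares
np.set_printoptions(precision=4,suppress=True)
cor=[(-.08,.255),(.08,.255),(.08,-.255),(-.08,-.255)]
obs=[('top',[top(33,298),top(33,72),top(760,38),top(773,270)]),('side',[side(128,47),side(314,38),side(414,487),side(168,503)])]
def res(p,sel=(0,1)):
    o=[]
    for k in sel:
        n,O=obs[k]
        for (a,b),q in zip(cor,O):
            c,s=np.cos(p[2]),np.sin(p[2]);o+=list(w2pix(n,[p[0]+c*a-s*b,p[1]+s*a+c*b,p[3]])-q)
    return np.array(o)
for sel in((0,),(1,),(0,1)):
    f=least_squares(res,[.55,.1,.04,.062],args=(sel,));print(sel,f.x,f.fun)
p=f.x
def tobox(w):
    d=w[:2]-p[:2];c,s=np.cos(p[2]),np.sin(p[2]);return np.array([c*d[0]+s*d[1],-s*d[0]+c*d[1]])
for q,z in[((186,100),.08),((190,248),.08),((74,180),.06),((436,170),.06)]: print('top',q,tobox(pix2w('top',*top(*q),z)))
for q,z in[((170,104),.08),((296,97),.08),((250,259),.06),((172,126),.06),((298,119),.06)]: print('side',q,tobox(pix2w('side',*side(*q),z)))
for n,t,z in(('top',(284,366),.058),('top',(655,365),.065),):
    print(pix2w('top',*top(*t),z))
E
```

```text
(0,) [0.5652 0.0592 0.0272 0.0562] [ 0.0801  0.3179 -0.1492 -0.4488 -0.2141  0.6762  0.2779 -0.5405]
(1,) [0.5677 0.0602 0.0296 0.053 ] [-0.1576  0.3729  0.371  -0.1227  0.1119 -0.6289 -0.2693  0.4311]
(0, 1) [0.5666 0.0592 0.0289 0.054 ] [ 0.3474 -0.0118  0.0165 -0.646  -0.4538  0.1971  0.1219 -1.1615 -0.4632
  0.2964  0.1172 -0.1823 -0.3286 -0.5479 -0.8031  0.4861]
top (186, 100) [0.0489 0.1437]
top (190, 248) [-0.0526  0.1429]
top (74, 180) [-0.0002  0.2256]
top (436, 170) [-0.0041 -0.0245]
side (170, 104) [-0.05   0.137]
side (296, 97) [0.0499 0.1362]
side (250, 259) [-0.0034 -0.031 ]
side (172, 126) [-0.0492  0.1347]
side (298, 119) [0.0514 0.1338]
[0.4301 0.1398 0.058 ]
[ 0.4268 -0.1128  0.065 ]
```

```bash
cat >> h.py <<'E'
np.set_printoptions(precision=4,suppress=True)
BP=np.array([.5665,.0592]);TH=.0283
def tow(bx,by):
    c,s=np.cos(TH),np.sin(TH);return BP+[c*bx-s*by,s*bx+c*by]
def inbox(w):
    d=np.array(w[:2])-BP;c,s=np.cos(TH),np.sin(TH);return np.array([c*d[0]+s*d[1],-s*d[0]+c*d[1]])
def tgt(yaw=0): # tool yaw relative to box
    a=TH+yaw;bx=np.array([np.cos(a),np.sin(a),0]);by=np.array([-np.sin(a),np.cos(a),0]);return np.c_[-bx,[0,0,-1],-by]
def go(P,yaw=0,base=None):
    s=r.get_state();M=R.from_quat(s['eef_rot']).as_matrix();p=np.array(s['tool_pos'])
    if base is not None:p,M=base
    P=np.array(P);G=tgt(yaw)
    return np.r_[M.T@(P-p),R.from_matrix(M.T@G).as_rotvec()/np.pi]
def stat():
    s=r.get_state();print('t',round(s['clock'],2),'tcp',s['tool_pos'],'box',inbox(s['tool_pos']),'F',s['contact_force'],'open',round(s['opening'],3))
E
python3 - <<'E'
from h import *
print(go([.45,-.25,.25])); print(go([*tow(0,.1825),.2]))
E
```

```text
[-0.3685 -0.0113 -0.2656 -0.      0.0756 -0.    ]
[-0.6051  0.0387 -0.7107 -0.      0.0756 -0.    ]
```

```bash
python3 -m handwheel '[[[-0.36,-0.01,-0.26,0,0.0756,0],[-0.36,-0.01,-0.26,0,0.0756,0],[-0.36,-0.01,-0.26,0,0.0756,0],[-0.36,-0.01,-0.26,0,0.0756,0],[-0.36,-0.01,-0.26,0,0.0756,0],[-0.36,-0.01,-0.26,0,0.0756,0],[-0.36,-0.01,-0.26,0,0.0756,0],[-0.36,-0.01,-0.26,0,0.0756,0],[-0.36,-0.01,-0.26,0,0.0756,0],[-0.36,-0.01,-0.26,0,0.0756,0],[-0.36,-0.01,-0.26,0,0.0756,0],[-0.36,-0.01,-0.26,0,0.0756,0]]]' -1 20; python3 -c "
from h import *
stat();print(go([*tow(0,.1825),.2]))"
```

```text
clock: 1.9
tool_pos: [0.4486, -0.2508, 0.2491]
eef_rot: [-0.012, 0.708, -0.706, 0.016]
contact_force: [0.5, -0.5, -0.1]
opening: 0.116
t 1.9 tcp [ 0.4486 -0.2508  0.2491] box [-0.1266 -0.3066] F [ 0.5019 -0.5116 -0.1302] open 0.116
[-0.1321  0.0513 -0.4874  0.001   0.0037 -0.0015]
```

```bash
python3 -m handwheel '[[[-0.132,0,-0.488,0,0.003,0],[-0.132,0,-0.488,0,0.003,0],[-0.132,0,-0.488,0,0.003,0],[-0.132,0,-0.488,0,0.003,0],[-0.132,0,-0.488,0,0.003,0],[-0.132,0,-0.488,0,0.003,0],[-0.132,0,-0.488,0,0.003,0],[-0.132,0,-0.488,0,0.003,0],[-0.132,0,-0.488,0,0.003,0],[-0.132,0.05,-0.488,0,0.003,0],[-0.132,0.1,-0.488,0,0.003,0],[-0.132,0.12,-0.488,0,0.003,0]]]'; python3 -m handwheel '[[[0,0,0,0,0,0],[0,0,0,0,0,0]]]';  python3 -c "
from h import *
stat();print(go([*tow(0,.1825),.067]))"
```

```text
clock: 2.9
tool_pos: [0.555, 0.2033, 0.1735]
eef_rot: [-0.006, 0.708, -0.706, 0.009]
contact_force: [0.5, 0.9, 0.0]
opening: 0.006
clock: 3.07
tool_pos: [0.5518, 0.2005, 0.1707]
eef_rot: [0.009, -0.707, 0.708, -0.006]
contact_force: [0.1, -0.7, -0.4]
opening: 0.002
t 3.07 tcp [0.5518 0.2005 0.1707] box [-0.0107  0.1417] F [ 0.0652 -0.7379 -0.3788] open 0.002
[-0.0109  0.1036 -0.041  -0.0004 -0.0021  0.0014]
```

```bash
python3 -m handwheel '[[[-0.011,0,-0.042,0,-0.002,0.001],[-0.011,0,-0.042,0,-0.002,0.001],[-0.011,0.04,-0.042,0,-0.002,0.001],[-0.011,0.07,-0.042,0,-0.002,0.001],[-0.011,0.08,-0.042,0,-0.002,0.001],[-0.011,0.08,-0.042,0,-0.002,0.001]]]'; python3 -c "
from h import *
stat();print(go([*tow(0,.1825),.067]));save('side','s1.png')
im=cv2.imread('pics/s1.png')[60:285,180:480];cv2.imwrite('pics/s1c.png',cv2.resize(im,None,fx=2.6,fy=2.6,interpolation=cv2.INTER_CUBIC))"
```

```text
clock: 3.57
tool_pos: [0.5626, 0.2392, 0.0917]
eef_rot: [0.008, -0.706, 0.708, -0.008]
contact_force: [0.7, 0.7, 0.2]
opening: -0.001
t 3.57 tcp [0.5626 0.2392 0.0917] box [0.0012 0.18  ] F [0.6651 0.6748 0.2495] open -0.001
[ 0.0012  0.0247 -0.0026 -0.0009 -0.0017  0.    ]
```

View pics/s1c.png

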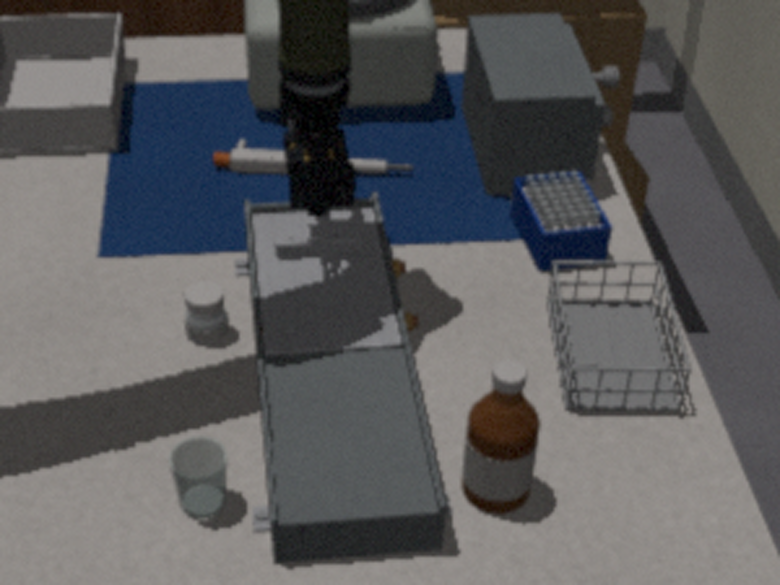

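The closed fingers are behind the rib at about (325,205) in the crop, and the bystanders are clear. Next: descend, then push.

```bash
python3 -m handwheel '[[[0.001,0.012,-0.003,0,-0.001,0],[0.001,0.025,-0.003,0,-0.001,0],[0.001,0.025,0.02,0,-0.001,0],[0.001,0.025,0.04,0,-0.001,0],[0.001,0.025,0.06,0,-0.001,0],[0.001,0.025,0.08,0,-0.001,0],[0.001,0.025,0.10,0,-0.001,0],[0.001,0.025,0.12,0,-0.001,0],[0.001,0.025,0.14,0,-0.001,0],[0.001,0.025,0.16,0,-0.001,0],[0.001,0.025,0.18,0,-0.001,0],[0.001,0.025,0.20,0,-0.001,0]]]'; python3 -c "
from h import *
stat();print(go([*tow(0,-.045),.067]),go([*tow(0,-.055),.067]))"
```

```text
clock: 4.62
tool_pos: [0.5677, 0.043, 0.0678]
eef_rot: [-0.009, 0.708, -0.706, 0.012]
contact_force: [-0.8, 3.4, -2.8]
opening: 0.003
t 4.62 tcp [0.5677 0.043  0.0678] box [ 0.0008 -0.0163] F [-0.8018  3.4381 -2.8044] open 0.003
[ 0.0008  0.0008  0.0287  0.0007  0.0005 -0.0013] [ 0.0008  0.0008  0.0387  0.0007  0.0005 -0.0013]
```

```bash
python3 -m handwheel '[[[0,0,0.012,0,0,0],[0,0,0.02,0,0,0],[0,0,0.025,0,0,0],[0,0,0.029,0,0,0],[0,0,0.032,0,0,0]]]';python3 -m handwheel '[[[0,0,0.003,0,0,0],[0,0,0.004,0,0,0]]]'; python3 -c "
from h import *
stat()"
```

```text
clock: 5.03
tool_pos: [0.5686, 0.0109, 0.068]
eef_rot: [-0.009, 0.707, -0.707, 0.012]
contact_force: [-0.0, 1.0, -0.8]
opening: -0.001
clock: 5.2
tool_pos: [0.5687, 0.0063, 0.0679]
eef_rot: [-0.009, 0.707, -0.707, 0.012]
contact_force: [1.1, 2.3, -1.0]
opening: 0.006
t 5.2 tcp [0.5687 0.0063 0.0679] box [ 0.0007 -0.0529] F [ 1.0793  2.3204 -0.986 ] open 0.006
```

```bash
python3 -m handwheel '[[[0,0,0.002,0,0,0],[0,0,0.004,0,0,0],[0,0,0.004,0,0,0]]]';python3 -m handwheel '[[[0,0,0.002,0,0,0],[0,0,0.004,0,0,0],[0,0,0.004,0,0,0]]]'; python3 -c "
from h import *
stat()"
```

```text
clock: 5.45
tool_pos: [0.5687, 0.006, 0.0679]
eef_rot: [-0.01, 0.709, -0.705, 0.012]
contact_force: [-0.8, 8.2, -0.8]
opening: 0.005
clock: 5.7
tool_pos: [0.5688, 0.0059, 0.068]
eef_rot: [-0.011, 0.71, -0.704, 0.014]
contact_force: [-1.4, 13.7, 0.8]
opening: 0.002
t 5.7 tcp [0.5688 0.0059 0.068 ] box [ 0.0007 -0.0533] F [-1.4148 13.6869  0.8146] open 0.002
```

At the stop: the force rises to 13.7 N with no further motion. I'll back off and clear the view.

```bash
python3 -m handwheel '[[[0,0,-0.025,0,0,0],[0,-0.03,-0.025,0,0,0],[0,-0.06,-0.025,0,0,0],[0,-0.1,-0.025,0,0,0],[0,-0.14,-0.025,0,0,0],[0,-0.18,-0.025,0,0,0],[0.02,-0.18,0,0,0,0],[0.04,-0.18,0.04,0,0,0],[0.06,-0.18,0.08,0,0,0],[0.08,-0.18,0.12,0,0,0],[0.1,-0.18,0.16,0,0,0],[0.1,-0.18,0.2,0,0,0]]]'; python3 - <<'E'
from h import *
stat()
for n in('top','side'):
    save(n,n+'2.png')
    for t in('cover_rib','disc_tip','plain_tip','disc_pivot','handle_disc','handle_plain'):
        for b in boxes_of(t,n)[:2]: print(n,t,np.round(b['bbox'],1),round(b['confidence'],2))
a=cv2.imread('pics/top2.png')[155:265,200:400];a=cv2.resize(a,None,fx=4,fy=4,interpolation=cv2.INTER_CUBIC)
cv2.imwrite('pics/c3.png',a)
E
```

```text
clock: 6.7
tool_pos: [0.4706, -0.1967, 0.2477]
eef_rot: [0.01, -0.707, 0.707, -0.01]
contact_force: [0.6, 0.1, 0.4]
opening: 0.002
t 6.7 tcp [ 0.4706 -0.1967  0.2477] box [-0.1031 -0.2531] F [0.6334 0.0962 0.4303] open 0.002
top cover_rib [295.1 167.2 386.6 223.5] 0.59
top disc_tip [268.9 180.6 281.2 209.1] 0.73
top plain_tip [238.9 181.5 245.4 211.5] 0.68
top disc_pivot [271.5 163.6 282.4 225. ] 0.72
top handle_disc [270.4 184.1 278.4 210.4] 0.49
top handle_plain [235.  188.8 244.  213. ] 0.72
side cover_rib [280.2 180.  346.1 255.3] 0.94
side disc_tip [293.2 169.5 319.9 178.1] 0.59
side plain_tip [293.  154.4 316.4 161.3] 0.54
side disc_pivot [294.3 169.1 342.1 186.9] 0.83
side handle_disc [254.2 349.2 372.4 400. ] 0.73
side handle_disc [295.8 170.4 320.7 180. ] 0.69
side handle_plain [290.3 151.8 312.4 160.6] 0.52
```

View pics/c3.png

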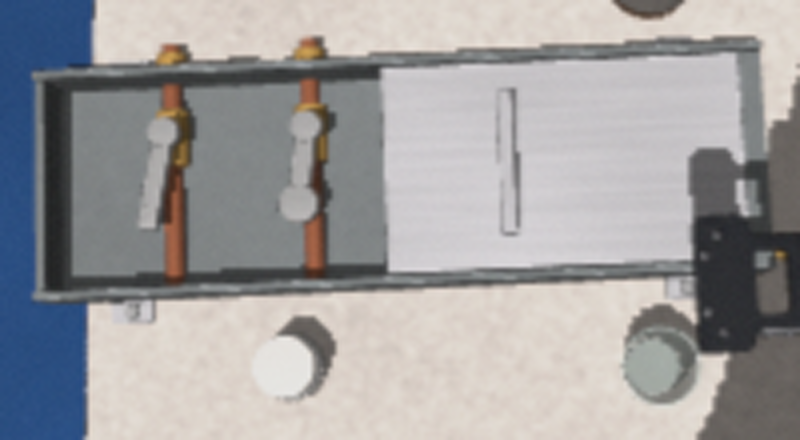

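The cover is off the well; its left edge is at about (383,170). The disc handle has its pivot at (305,123) and its disc at (299,202). The plain handle's pivot is at (162,130), with its tip at (147,225).

```bash
python3 - <<'E'
from h import *
P=[inbox(pix2w('top',*top(*q),z)) for q,z in[((305,123),.05),((299,202),.05),((162,130),.05),((147,225),.05),((383,170),.06),((499,160),.08)]]
print(P); d=P[1]-P[0];print(np.linalg.norm(d),np.arctan2(d[1],-d[0])); d=P[3]-P[2];print(np.linalg.norm(d),np.arctan2(d[1],-d[0]))
for y in(.029,): print(go([*tow(-.012,y),.2]))
E
```

```text
[array([0.0345, 0.0664]), array([-0.0211,  0.0721]), array([0.0338, 0.1665]), array([-0.0326,  0.178 ]), array([-0.0024,  0.0122]), array([-0.0016, -0.0681])]
0.055868590241499524 0.10263837640215599
0.06737638001302196 0.17074555457297186
[-0.087   0.0478 -0.2801 -0.      0.0003 -0.001 ]
```

```bash
python3 - <<'E'
from h import *
print(go([*tow(-.024,.0345),.2]))
E
```

```text
[-0.075   0.0478 -0.2856 -0.      0.0003 -0.001 ]
```

```bash
python3 -m handwheel '[[[-0.02,0,-0.04,0,0,0],[-0.04,0,-0.08,0,0,0],[-0.06,0,-0.12,0,0,0],[-0.075,0,-0.16,0,0,0],[-0.075,0,-0.2,0,0,0],[-0.075,0,-0.24,0,0,0],[-0.075,0.02,-0.27,0,0,0],[-0.075,0.05,-0.286,0,0,0],[-0.075,0.08,-0.286,0,0,0],[-0.075,0.11,-0.286,0,0,0],[-0.075,0.13,-0.286,0,0,0],[-0.075,0.13,-0.286,0,0,0]]]'; python3 - <<'E'
from h import *
stat();print(go([*tow(-.024,.0345),.031]))
E
```

```text
clock: 8.4
tool_pos: [0.5391, 0.0926, 0.1141]
eef_rot: [0.012, -0.706, 0.708, -0.009]
contact_force: [-0.6, -1.1, 0.0]
opening: 0.004
t 8.4 tcp [0.5391 0.0926 0.1141] box [-0.0264  0.0342] F [-0.6033 -1.1357  0.0201] open 0.004
[-0.0028  0.0831 -0.0005 -0.0005  0.0003  0.0014]
```

```bash
python3 -m handwheel '[[[-0.002,0.02,0,0,0,0],[-0.002,0.04,0,0,0,0],[-0.002,0.055,0,0,0,0],[-0.002,0.07,0,0,0,0],[-0.002,0.082,0,0,0,0],[-0.002,0.082,0,0,0,0]]]'; python3 - <<'E'
from h import *
stat()
pv=np.array([.035,.067])
for th in np.r_[.1,np.linspace(.25,1.57,10)]:
    u=np.array([-np.cos(th),np.sin(th)]);m=np.array([np.sin(th),np.cos(th)])
    k=.006-.003*th/1.57;c=pv+.055*u-.014*m-[.009,.0175]-k*u+.002*m
    print(round(th,2),c,go([*tow(*c),.031])[:3])
E
```

```text
clock: 8.9
tool_pos: [0.5437, 0.0928, 0.0348]
eef_rot: [0.01, -0.707, 0.707, -0.01]
contact_force: [0.3, -0.5, -0.1]
opening: -0.001
t 8.9 tcp [0.5437 0.0928 0.0348] box [-0.0219  0.0342] F [ 0.3401 -0.4654 -0.0631] open -0.001
0.1 [-0.0241  0.0425] [ 0.0023  0.0038 -0.0082]
0.25 [-0.0249  0.0501] [ 0.003   0.0038 -0.0159]
0.4 [-0.0245  0.0577] [ 0.0027  0.0038 -0.0234]
0.54 [-0.023   0.0651] [ 0.0012  0.0038 -0.0309]
0.69 [-0.0204  0.0723] [-0.0014  0.0038 -0.0381]
0.84 [-0.0168  0.079 ] [-0.0051  0.0038 -0.0448]
0.98 [-0.0122  0.0852] [-0.0097  0.0038 -0.051 ]
1.13 [-0.0067  0.0906] [-0.0152  0.0038 -0.0564]
1.28 [-0.0004  0.0953] [-0.0215  0.0038 -0.061 ]
1.42 [0.0065 0.0989] [-0.0284  0.0038 -0.0647]
1.57 [0.014  0.1015] [-0.0358  0.0038 -0.0673]
```

```bash
python3 -m handwheel '[[[0.002,0.003,-0.008,0,0,0],[0.003,0.003,-0.016,0,0,0],[0.003,0.003,-0.023,0,0,0],[0.001,0.003,-0.031,0,0,0],[-0.001,0.003,-0.038,0,0,0],[-0.005,0.003,-0.045,0,0,0],[-0.010,0.003,-0.051,0,0,0],[-0.015,0.003,-0.056,0,0,0],[-0.015,0.003,-0.056,0,0,0]]]'; python3 - <<'E'
from h import *
stat()
for c in((-.0004,.0953),(.0065,.0989),(.014,.1015),(.02,.1025)): print(go([*tow(*c),.031])[:3])
for n in('top','side'):save(n,n+'3.png')
a=cv2.imread('pics/top3.png')[155:265,200:400];b=cv2.imread('pics/side3.png')[125:235,240:400]
cv2.imwrite('pics/c4.png',np.hstack([cv2.resize(x,None,fx=2.2,fy=2.2,interpolation=cv2.INTER_CUBIC) for x in(a,b)]))
E
```

```text
clock: 9.65
tool_pos: [0.5591, 0.1511, 0.033]
eef_rot: [-0.009, 0.708, -0.706, 0.012]
contact_force: [0.4, -0.8, 1.5]
opening: 0.002
t 9.65 tcp [0.5591 0.1511 0.033 ] box [-0.0048  0.092 ] F [ 0.4036 -0.7854  1.4797] open 0.002
[-0.0044  0.002  -0.0033]
[-0.0113  0.0021 -0.0069]
[-0.0188  0.0021 -0.0094]
[-0.0248  0.0022 -0.0104]
```

View pics/c4.png

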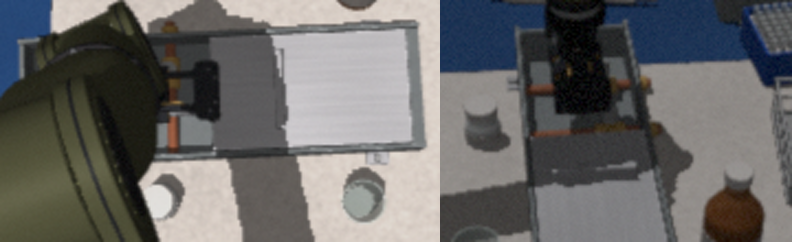

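The lower pipe in the side view, at about (580,130), is now bare, so the handle has swung under the gripper. I'll continue to the stop.

```bash
python3 -m handwheel '[[[-0.004,0.001,-0.003,0,0,0],[-0.011,0.001,-0.007,0,0,0],[-0.019,0.001,-0.009,0,0,0]]]';python3 -m handwheel '[[[-0.003,0,-0.0005,0,0,0],[-0.003,0,-0.0005,0,0,0]]]'; python3 -c "
from h import *
stat()"
```

```text
clock: 10.0
tool_pos: [0.5747, 0.1594, 0.0314]
eef_rot: [0.011, -0.707, 0.707, -0.01]
contact_force: [-3.7, -0.2, 0.1]
opening: 0.004
clock: 10.17
tool_pos: [0.5776, 0.1603, 0.0313]
eef_rot: [-0.011, 0.707, -0.707, 0.01]
contact_force: [-5.0, 0.1, 2.7]
opening: 0.005
t 10.17 tcp [0.5776 0.1603 0.0313] box [0.014  0.1007] F [-5.0053  0.1131  2.6712] open 0.005
```

```bash
python3 -m handwheel '[[[-0.003,0,0,0,0,0],[-0.005,0,0,0,0,0],[-0.005,0,0,0,0,0]]]';python3 -m handwheel '[[[-0.002,0,0,0,0,0],[-0.004,0,0,0,0,0],[-0.004,0,0,0,0,0]]]'; python3 -c "
from h import *
stat()"
```

```text
clock: 10.42
tool_pos: [0.5785, 0.1599, 0.0308]
eef_rot: [0.014, -0.706, 0.708, -0.008]
contact_force: [-11.5, -0.2, 5.3]
opening: 0.008
clock: 10.67
tool_pos: [0.5793, 0.1592, 0.0304]
eef_rot: [0.016, -0.706, 0.708, -0.006]
contact_force: [-16.7, -1.5, 6.8]
opening: 0.005
t 10.67 tcp [0.5793 0.1592 0.0304] box [0.0156 0.0996] F [-16.7379  -1.5443   6.8372] open 0.005
```

Now I'll back off, lift and check.

```bash
python3 -m handwheel '[[[0.012,0,0,0,0,0],[0.025,0,0,0,0,0],[0.025,-0.03,0,0,0,0],[0.025,-0.07,0,0,0,0],[0.025,-0.11,0,0,0,0],[0.025,-0.15,0,0,0,0],[0.025,-0.19,0,0,0,0],[0.04,-0.21,0.03,0,0,0],[0.06,-0.21,0.07,0,0,0],[0.08,-0.21,0.11,0,0,0],[0.1,-0.21,0.15,0,0,0],[0.11,-0.21,0.19,0,0,0]]]'; python3 -m handwheel '[[[0,0,0.04,0,0,0],[0,0,0.08,0,0,0],[0,0,0.12,0,0,0],[0,0,0.12,0,0,0],[0,0,0.12,0,0,0]]]'; python3 - <<'E'
from h import *
stat()
for n in('top','side'):save(n,n+'5.png')
a=cv2.imread('pics/top5.png')[155:265,200:400]
cv2.imwrite('pics/c5.png',cv2.resize(a,None,fx=4,fy=4,interpolation=cv2.INTER_CUBIC))
for n in('top','side'):
    for t in('disc_tip','cover_rib','tube_rack','pipettor','reagent_bottle','specimen_jar','beaker'):
        for b in boxes_of(t,n)[:1]: print(n,t,np.round(b['bbox'],1),round(b['confidence'],2))
E
```

```text
clock: 11.67
tool_pos: [0.4845, -0.0256, 0.2422]
eef_rot: [-0.009, 0.707, -0.707, 0.012]
contact_force: [-0.1, -0.7, 0.1]
opening: 0.003
clock: 12.08
tool_pos: [0.4894, -0.1482, 0.2418]
eef_rot: [0.006, -0.707, 0.707, -0.01]
contact_force: [0.8, 0.7, -0.4]
opening: 0.006
t 12.08 tcp [ 0.4894 -0.1482  0.2418] box [-0.0829 -0.2051] F [ 0.7776  0.6716 -0.3701] open 0.006
top disc_tip [253.5 180.8 281.9 193.1] 0.61
top cover_rib [291.7 171.7 385.7 225.7] 0.59
top tube_rack [470.2 168.7 522.5 246.6] 0.8
top pipettor [141.6 158.4 172.2 247. ] 0.86
top reagent_bottle [351.4 127.  379.2 161.7] 0.65
top specimen_jar [260.7 240.8 282.  253.6] 0.53
top beaker [355.6 236.3 376.  255.8] 0.67
side disc_tip [357.4 200.3 389.1 256. ] 0.44
side cover_rib [281.9 179.8 346.9 254.9] 0.69
side tube_rack [255.9 349.3 373.  400. ] 0.63
side pipettor [293.  119.6 339.2 127.1] 0.62
side reagent_bottle [357.6 198.5 386.2 258.3] 0.64
side specimen_jar [253.4 170.4 261.4 189. ] 0.77
side beaker [246.3 227.8 267.7 260.9] 0.96
```

View pics/c5.png

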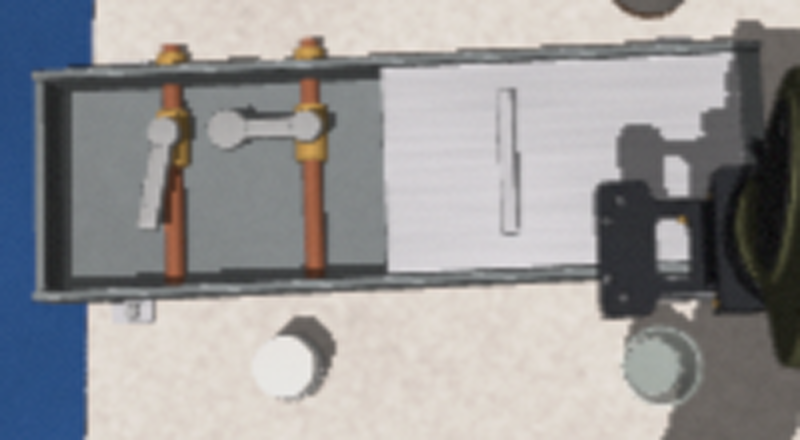

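The disc handle now lies across its pipe, with its pivot at (308,123) and its disc at (227,128). The cover, plain handle, jar and beaker are unchanged. I'll check the angle next.

```bash
python3 - <<'E'
from h import *
a=inbox(pix2w('top',*top(227,128.5),.05));p0=inbox(pix2w('top',*top(307,124),.05))
for p in(np.array([.0345,.067]),p0):
    d=a-p;print(a,p,np.arctan2(d[1],-d[0]))
im=cv2.imread('pics/c5.png')[90:165,190:340];m=(im.astype(int).min(2)>150).astype(np.uint8)
n,l,st,ce=cv2.connectedComponentsWithStats(m);i=1+st[1:,4].argmax()
ys,xs=np.where(l==i);print(st[i])
for lo,hi in((205,250),(290,325),(255,285)):
    k=(xs+190>=lo)&(xs+190<=hi);q=((xs[k]+190).mean(),(ys[k]+90).mean());print(q,inbox(pix2w('top',*top(*q),.05)))
E
```

```text
[0.0329 0.1211] [0.0345 0.067 ] 1.541516761030479
[0.0329 0.1211] [0.0337 0.065 ] 1.5564535823287586
[  18   22  111   36 2308]
(np.float64(227.45744680851064), np.float64(129.10106382978722)) [0.0325 0.1207]
(np.float64(303.55194805194805), np.float64(125.51785714285714)) [0.0327 0.0674]
(np.float64(269.9011235955056), np.float64(127.68539325842697)) [0.0322 0.091 ]
```

```bash
python3 -c "
from h import *
print(job.finish_job())"
```

```text
the job is handed in; nothing more can be done
None
```

I pushed the cover fully right to its end stop, then turned the disc handle clockwise to its stop. The job was handed in about 12 s into the 51 s limit.

- **Cover:** With shut fingers behind the rib, the push force rose to 13.7 N with no further motion at the end. The last picture shows the well uncovered, with the cover's edge about 12 mm past the box's middle, which fits the 0.24 m stop.
- **Disc handle:** The force rose to 17 N at the stop while the tool moved only about 1 mm. In the last top picture the handle lies across its pipe at 1.54 to 1.57 rad, depending on how I measured it.
- **Everything else:** By eye, the plain handle, jar and beaker look unmoved in the last top picture. The network boxes for the rack, pipettor, bottle, jar and beaker match the first ones in the top view within a few pixels.

**Checks that disagreed:**
- My two-view fit put the box rim at 54 mm, against the stated 62 mm.
- In the last side view, the disc-tip detection landed on the bottle, so I ignored it.
- The last side-view boxes for the pipettor and jar were narrower than at the start, though the top view shows both in place.

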